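# Check the play in the olive mill's crank

## Task

Check how worn the hand mill's crank is: swing its knob gently clockwise (seen from above) until you feel the burr resist, then anticlockwise until it resists again, without forcing it either way. Then draw up the rod of the gauge beside it to show the crank's free swing from where one resistance begins to where the other does (one millimetre for each degree, rings every 10), and let go, leaving the kitchen things beside the work where they are.

Things in the scene. Friction and masses are not known exactly. Their poses are not given: they have to be found in the camera images.
- mill: Hand mill, bolted down: a 200 x 200 mm steel base plate, a steel drum 164 mm across with its lid at 140 mm above the table, and on top a crank that turns about the drum's vertical axis. Origin on that axis at table height; z up; at crank angle 0 the crank arm points along the mill's -x axis. The feed chute is on the +x side.
- mill_axis (a point): Point on the crank's vertical axis of turning, 190 mm above the table, level with the middle of the knob.
- knob_centre (a point): Centre (half-way up) of the upright black knob at the end of the crank arm, 100 mm from the axis and 192 mm above the table. The knob is a round grip 26 mm across and 50 mm tall (167 to 217 mm above the table) and spins freely on its pin, so it can be held firmly. The arm under it is 22 mm wide, its top at 165 mm.
- crank (a joint): Crank angle, rad, growing anticlockwise seen from above, 0 when the arm lies along the mill's -x. Rubs with 1 N at the knob, stays where left. Starts inside its free play, which ends unseen 11 to 62 degrees from 0 on each side (37 to 75 in all). Beyond, the burr resists like a spring of 2.2 N per mm of knob travel: 3 to 6 N is enough to feel it; over 20 N at the knob is forcing it.
- gauge: Rod gauge, fixed to the table: a steel tube 40 mm across and 104 mm tall on a round foot 84 mm across, with a rod sliding straight up out of it. Origin under its centre at table height; z up.
- rod_head (a point): Centre (half-way up) of the rod's round black head, 25 mm across and 32 mm tall, 125 mm above the table when the rod reads 0, and rising with the rod. Under it the rod is 12 mm thick with black rings 10 mm apart (the fifth is thicker); as many rings show above the tube as tens of degrees are set.
- rod (a joint): How far the rod is drawn out of the tube, m, 0 to 0.09: 1 mm stands for 1 degree. It rubs with about 3 N and stays where it is left. It starts at or near zero.
- jar: White ceramic jar with a wooden lid, 108 mm across, 124 mm tall, loose; not to be disturbed. Origin under its centre.
- grinder: Clear spice grinder with a steel top, 56 mm across, 180 mm tall, loose; not to be disturbed. Origin under its centre.
- mortar: Marble mortar bowl, 110 mm across, 70 mm tall, loose; not to be disturbed. Origin under its centre.
Mind the look-alikes: they are no part of the job. What is shaped like the gauge but blue, green or red is not meant.

How it is judged:
On the way, in this order (a step that is already met when the one before it is completed fails the run):
1. the crank is swung clockwise until the burr resists (contact force between crank_lug and burr_dog_cw above 2 N), for 0.05 s.
2. the crank is swung anticlockwise until the burr resists (contact force between crank_lug and burr_dog_ccw above 2 N), for 0.05 s.
3. the gauge rod stands at the free swing, 1 mm per degree (((value of joint free_play between 0.5236 and 0.55851 rad and value of joint rod between 0.025 and 0.037 m) or (value of joint free_play between 0.55851 and 0.59341 rad and value of joint rod between 0.027 and 0.039 m) or (value of joint free_play between 0.59341 and 0.62832 rad and value of joint rod between 0.029 and 0.041 m) or (value of joint free_play between 0.62832 and 0.66323 rad and value of joint rod between 0.031 and 0.043 m) or (value of joint free_play between 0.66323 and 0.69813 rad and value of joint rod between 0.033 and 0.045 m) or (value of joint free_play between 0.69813 and 0.73304 rad and value of joint rod between 0.035 and 0.047 m) or (value of joint free_play between 0.73304 and 0.76794 rad and value of joint rod between 0.037 and 0.049 m) or (value of joint free_play between 0.76794 and 0.80285 rad and value of joint rod between 0.039 and 0.051 m) or (value of joint free_play between 0.80285 and 0.83776 rad and value of joint rod between 0.041 and 0.053 m) or (value of joint free_play between 0.83776 and 0.87266 rad and value of joint rod between 0.043 and 0.055 m) or (value of joint free_play between 0.87266 and 0.90757 rad and value of joint rod between 0.045 and 0.057 m) or (value of joint free_play between 0.90757 and 0.94248 rad and value of joint rod between 0.047 and 0.059 m) or (value of joint free_play between 0.94248 and 0.97738 rad and value of joint rod between 0.049 and 0.061 m) or (value of joint free_play between 0.97738 and 1.01229 rad and value of joint rod between 0.051 and 0.063 m) or (value of joint free_play between 1.01229 and 1.0472 rad and value of joint rod between 0.053 and 0.065 m) or (value of joint free_play between 1.0472 and 1.0821 rad and value of joint rod between 0.055 and 0.067 m) or (value of joint free_play between 1.0821 and 1.11701 rad and value of joint rod between 0.057 and 0.069 m) or (value of joint free_play between 1.11701 and 1.15192 rad and value of joint rod between 0.059 and 0.071 m) or (value of joint free_play between 1.15192 and 1.18682 rad and value of joint rod between 0.061 and 0.073 m) or (value of joint free_play between 1.18682 and 1.22173 rad and value of joint rod between 0.063 and 0.075 m) or (value of joint free_play between 1.22173 and 1.25664 rad and value of joint rod between 0.065 and 0.077 m) or (value of joint free_play between 1.25664 and 1.29154 rad and value of joint rod between 0.067 and 0.079 m) or (value of joint free_play between 1.29154 and 1.32645 rad and value of joint rod between 0.069 and 0.081 m)) and velocity of joint rod between -0.003 and 0.003 m/s), for 0.3 s.
At the end, for the whole second after the job is handed in: The gauge rod rests drawn out by the crank's free swing, 1 mm per degree, within 5 mm (5 degrees) (all of step 3); the robot touches nothing.
It fails at once if the crank is forced (more than 22 N at the knob) against the burr (contact force between crank_lug and burr_dog_cw above 31.5 N or contact force between crank_lug and burr_dog_ccw above 31.5 N).
It fails at once if the jar is disturbed (moved 20 mm) (distance of jar from where it was at the start of the episode above 0.02 m).
It fails at once if the grinder is disturbed (moved 20 mm) (distance of grinder from where it was at the start of the episode above 0.02 m).
It fails at once if the mortar is disturbed (moved 20 mm) (distance of mortar from where it was at the start of the episode above 0.02 m).
It also fails if it takes over 69 s, if anything falls off the work surface, if the arm or the gripper's body presses on something with over 40 N, if the wrist force passes 120 N, or if a joint passes its speed limit or range.

## Robot

A 6-joint arm with a two-finger parallel gripper is mounted at the origin on the work surface. World frame = base frame: x ahead of the robot, y to its left, z up, the work surface at z = 0. Lengths are in m, angles in rad, forces in N, time in s.
With the tool pointing down it reaches from about 0.35 to 0.8 m from the base axis. Payload 7.3 kg.
Tool frame: the origin (TCP) lies midway between the tips of the shut fingers; the grasp point (between the pads) lies 19 mm behind it; z points along the fingers, y is the line along which they close (so a half turn about z gives the same grasp; the last joint's range is limited). The gripper opens to 85 mm and grips with 20 to 120 N. Pads are 22 mm wide; open, the fingers measure 114 mm over their backs; the gripper's body (76 mm by 85 mm) begins 54 mm behind the grasp point. The pads swing forward as they close: fully open they stand 13 mm farther back than shut.
Start: joints at [-1.282, 0.342, 1.524, -0, 1.275, -0.146], TCP at [0.221, -0.476, 0.197] pointing down, gripper open.
Joint ranges: [-2.53, 2.53], [-0.77, 2.02], [0.04, 2.7], [-1, 4.14], [0.28, 2.66], [-3.11, 3.11]. Speed limits (rad/s): [2.57, 2.57, 3.14, 3.14, 3.14, 3.14].

## Interface

Orientations are given as a rotation vector (axis times angle).
In Python, from workcell import get_state, capture, sign_off gives the robot as it stands.
- The arm moves only by the tool move_arm, never from a script. Its argument "targets" is one flat list of numbers, 7 for each row, row after row: the opening, from -1 (shut) to 1 (fully open), then the shift along the world's x, y, z in cm, then the turn, a rotation vector about the world's x, y, z in degrees. In form: [gripper, tx, ty, tz, ax, ay, az, gripper, tx, ty, tz, ax, ay, az, ...]. A call has 1 to 12 rows; each row shifts and turns the commanded pose from where the row before left it; what a row does not reach is not made up. A row lasts 1/12 s, in which the tool goes at most 41.7 mm and 7.16 degrees, less where a joint would pass 70% of its speed; a pose out of reach is approached as far as the arm can. A call is refused whole if a number of a shift passes 4.17 or a number of a turn 7.16, either way. A call with a gripper value outside its range is refused whole. The fingers move at their own pace and stop on an object; the grip force is fixed at half the most. Time passes only in rows, so rows that do not move let the fingers close. It gives the time, the measured TCP pose, the force, the opening and the grip force at its end, in the units of the state.
- get_state(): the state, without advancing time (a new reading comes with each control period).
- capture(name): name is "scene" or "side" or "wrist"; returns a dict with "frame" (384x512x3 uint8, red, green, blue), "range_z" (384x512 float32, m along the optical axis (not along the pixel's ray), 0 where there is no reading), "intrinsics" (3x3 intrinsics, pixels), "k1" (the pictures are not rectified: a ray, as slopes to the right and down, at radius r is drawn at 1 + k1 r^2 times it, then the intrinsics apply), "position" and "orientation" of the camera in the world. Camera axes: x right, y down, z forward; pixel columns grow to the right and rows downward; lengths in m; the calibration is good to about 2 mm. A picture is of the moment at which its call begins.
- sign_off(): hands the job in; it is judged then, once.
The state is a dict: "time_s": time; "joint_positions": joint angles; "joint_vel": joint speeds; "joint_torque": joint torques, N m; "position": TCP position; "tool_rot": TCP orientation; "ft_force": force on the tool from outside, world axes, zero at the start; "wrist_torque": the same for the moment, N m; "grip_width": opening from 0.0 (shut) to 1.0 (fully open); "grasp_force": force on a finger pad.
Only numpy, scipy, OpenCV 4.12 (cv2) and the standard library are available. Lean on these libraries where they do the work, as an engineer would, in place of code of your own. Each camera call takes 0.05 s, during which the arm holds its last target. There are 200 camera calls.

## Working session

There is one attempt and no reset: what is moved stays moved. The work goes in short steps, Python scripts to look and compute and a tool call to move; the robot and the scene stay as the last step left them, time stands still between calls to the robot, and variables do not carry over. Pictures are saved under pics/ and viewed, at most 10 in all, crops included, and the job is handed in when it is done.

Besides the shell and the picture viewer there is one more tool, called after ">>>" as name(argument=value, ...) on one line, values as JSON. move_arm: Moves the arm, as the interface text tells. Its arguments: {"type":"object","properties":{"targets":{"type":"array","items":{"type":"number"}}},"required":["targets"]}

```bash
mkdir -p pics; ls; cat > h.py <<'E'
import numpy as np, cv2
from scipy.spatial.transform import Rotation as R
from workcell import get_state, capture, sign_off
def rot(c):
    o=np.array(c["orientation"],float)
    return o if o.shape==(3,3) else (R.from_rotvec(o).as_matrix() if o.size==3 else R.from_quat(o).as_matrix())
def cloud(c):
    z=c["range_z"].astype(float); K=np.array(c["intrinsics"]); v,u=np.mgrid[:z.shape[0],:z.shape[1]]
    p=cv2.undistortPoints(np.stack([u,v],-1).reshape(-1,1,2).astype(float),K,np.array([c["k1"],0,0,0.])).reshape(*z.shape,2)
    d=np.dstack([p,np.ones_like(z)])
    return d@rot(c).T*z[...,None]+np.array(c["position"]), d@rot(c).T
E
python3 - <<'E'
from h import *
for n in("scene","side"):
    c=capture(n); cv2.imwrite(f"pics/{n}0.png",c["frame"][...,::-1]); np.savez(f"{n}0.npz",**c)
    print(n,c["position"],c["orientation"],c["k1"],c["intrinsics"])
print(get_state())
E
```

```text
pics
scene [1.43661483 0.59957058 0.83294011] [-1.11088827 -2.17345131  1.1608155 ] -0.048572901387093026 [[403.5976235    0.         253.86571058]
 [  0.         403.5976235  190.91036494]
 [  0.           0.           1.        ]]
side [0.04004784 0.76768342 0.79686564] [-0.74983014  2.46374606 -1.23426173] -0.024552086957398335 [[376.81161142   0.         260.09414563]
 [  0.         376.81161142 194.00429598]
 [  0.           0.           1.        ]]
{'time_s': 0.1, 'joint_positions': array([-1.28197743e+00,  3.42631053e-01,  1.52487996e+00,  1.18715003e-05,
        1.27539232e+00, -1.46020988e-01]), 'joint_vel': array([-0.00063204,  0.00039545, -0.00263789, -0.00044713, -0.0027481 ,
        0.00043911]), 'joint_torque': array([ 1.44349404e-03, -4.34447086e+01, -2.46491361e+01, -6.43253429e-05,
        4.72086031e-03, -1.76379103e-05]), 'position': array([ 0.22106861, -0.47576747,  0.19602139]), 'tool_rot': array([-3.06635473e+00, -6.77388684e-01,  1.29027474e-04]), 'ft_force': array([ 0.82370966, -0.61470342,  0.01884204]), 'wrist_torque': array([ 0.00476199, -0.00139318,  0.04367568]), 'grasp_force': 0.0, 'grip_width': 0.9996406187687413}
```

View pics/scene0.png

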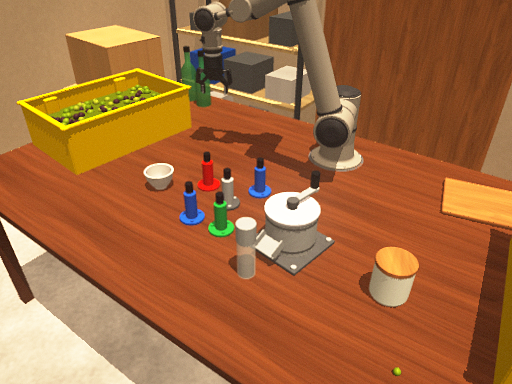

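View pics/side0.png

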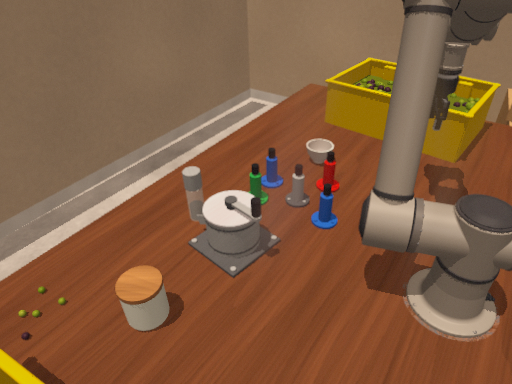

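The scene view shows the crank knob at (316,181), the hub at (293,203), and the grey gauge's head at (227,174). In the side view they are at (256,208), (231,202) and (298,171). The look-alikes stand close around the gauge.

```bash
cat > m.py <<'E'
from h import *
C={n:dict(np.load(f"{n}0.npz")) for n in("scene","side")}
CL={n:cloud(C[n]) for n in C}
def dark(n,u,v,r=16):  # dark blob nearest the seed
    m=(C[n]["frame"].max(-1)<60).astype(np.uint8)
    k,l,s,ce=cv2.connectedComponentsWithStats(m)
    i=min((i for i in range(1,k) if s[i,4]>25),key=lambda i:np.hypot(*(ce[i]-[u,v])))
    return ce[i],s[i],l==i
def tri(pix):
    A=0;b=0
    for n,(u,v) in pix.items():
        K=C[n]["intrinsics"];x,y=cv2.undistortPoints(np.array([[[u,v]]],float),K,np.array([float(C[n]["k1"]),0,0,0])).ravel()
        d=rot(C[n])@[x,y,1];d/=np.linalg.norm(d);P=np.eye(3)-np.outer(d,d);A=A+P;b=b+P@C[n]["position"]
    return np.linalg.solve(A,b)
if __name__=="__main__":
    for name,a,b in(("knob",(316,180),(256,207)),("hub",(293,203),(231,202)),("ghead",(227,174),(298,171)),("green",(220,198),(255,168)),("blueL",(189,187),(271,153)),("red",(207,157),(330,157)),("blueR",(260,162),(327,189))):
        pix={}
        for n,s in(("scene",a),("side",b)):
            ce,st,m=dark(n,*s);pix[n]=ce
            P=CL[n][0][m];print(name,n,ce.round(1),st,np.median(P,0).round(3))
        print("   tri",tri(pix).round(4))
    for n in C:  # lid plane and grinder, jar, mortar
        P=CL[n][0]
        for nm,(u,v) in dict(scene=dict(grinder=(246,228),jar=(396,262),mortar=(158,172)),side=dict(grinder=(192,176),jar=(140,285),mortar=(320,147)))[n].items():
            print(n,nm,P[v,u].round(3))
        f=C[n]["frame"].astype(int);m=(f.min(-1)>130)&(abs(P[...,2]-.14)<.006)&(f.max(-1)-f.min(-1)<45)
        q=P[m];q=q[np.linalg.norm(q[:,:2]-np.median(q[:,:2],0),axis=1)<.1]
        print("lid",len(q),q.min(0),q.max(0),cv2.minEnclosingCircle(q[:,:2].astype(np.float32)))
E
python3 m.py
```

```text
knob scene [315.  180.3] [311 172   9  16 105] [0.504 0.158 0.196]
knob side [255.4 206.5] [251 197  10  20 150] [0.487 0.159 0.202]
   tri [0.4939 0.1515 0.1909]
hub scene [315.  180.3] [311 172   9  16 105] [0.504 0.158 0.196]
hub side [228.8 205.9] [226 203   8   6  26] [0.586 0.15  0.154]
   tri [0.5426 0.1859 0.2127]
ghead scene [226.5 173.3] [224 169   6  10  56] [ 0.547 -0.148  0.132]
ghead side [271.3 152.9] [269 148   6  10  49] [ 0.67  -0.193  0.129]
   tri [ 0.6096 -0.0984  0.1871]
green scene [219.3 198.1] [216 193   8  11  64] [ 0.671 -0.077  0.129]
green side [254.7 168.8] [252 164   7  11  63] [ 0.659 -0.076  0.13 ]
   tri [ 0.663  -0.0836  0.1232]
blueL scene [188.7 187.2] [186 182   7  11  61] [ 0.682 -0.194  0.129]
blueL side [271.3 152.9] [269 148   6  10  49] [ 0.67  -0.193  0.129]
   tri [ 0.674  -0.2016  0.1229]
red scene [206.5 156.5] [204 152   6  10  52] [ 0.496 -0.282  0.13 ]
red side [330.3 156.3] [327 152   7  10  57] [ 0.485 -0.281  0.129]
   tri [ 0.4879 -0.2893  0.1245]
blueR scene [259.7 162.9] [257 158   6  10  50] [ 0.42  -0.101  0.129]
blueR side [327.  189.4] [324 184   7  12  76] [ 0.407 -0.099  0.132]
   tri [ 0.4105 -0.1076  0.1235]
scene grinder [0.791 0.115 0.182]
scene jar [0.621 0.461 0.124]
scene mortar [ 0.574 -0.467  0.038]
lid 1207 [0.51707173 0.05377687 0.134839  ] [0.67598403 0.21521284 0.14594208] ((0.5952906608581543, 0.13438066840171814), 0.08190368860960007)
side grinder [0.751 0.116 0.175]
side jar [0.6   0.463 0.125]
side mortar [ 0.612 -0.468  0.038]
lid 1156 [0.51353496 0.057966   0.13416766] [0.67131937 0.2150728  0.14343892] ((0.5916681289672852, 0.1355467140674591), 0.08190273493528366)
```

```bash
python3 - <<'E'
from m import *
pix={}
for n,s in(("scene",(227,174)),("side",(298,171))):
    m=(C[n]["frame"].max(-1)<85).astype(np.uint8);w=np.zeros_like(m);w[s[1]-10:s[1]+8,s[0]-9:s[0]+9]=1;m*=w
    v,u=np.nonzero(m);pix[n]=(u.mean(),v.mean());print(n,len(u),pix[n],np.median(CL[n][0][m>0],0))
print("gauge",tri(pix))
Q=[]
for n in C:
    P=CL[n][0];f=C[n]["frame"].astype(int)
    m=(P[...,2]>.003)&(P[...,2]<.03)&(np.hypot(P[...,0]-.5935,P[...,1]-.135)<.16)&(f.max(-1)-f.min(-1)<30)
    m=cv2.morphologyEx(m.astype(np.uint8),cv2.MORPH_OPEN,np.ones((3,3)))>0
    q=P[m];Q.append(q);print(n,len(q),np.median(q[:,2]),cv2.minAreaRect(q[:,:2].astype(np.float32)))
print(cv2.minAreaRect(np.vstack(Q)[:,:2].astype(np.float32)))
print(R.from_rotvec(get_state()["tool_rot"]).as_matrix().round(3))
c=capture("wrist");print(c["position"],rot(c).round(3))
E
```

```text
scene 65 (np.float64(226.76923076923077), np.float64(173.15384615384616)) [ 0.54591414 -0.148501    0.1310826 ]
side 64 (np.float64(298.28125), np.float64(169.546875)) [ 0.53292024 -0.14706528  0.13149384]
gauge [ 0.5376705  -0.15437603  0.12600893]
scene 9 0.012062942102715524 ((0.6920797824859619, 0.14266057312488556), (0.011559469625353813, 0.005746405106037855), 33.565704345703125)
side 1451 0.011959418680324907 ((0.5891176462173462, 0.13595914840698242), (0.19661107659339905, 0.19909146428108215), 81.4660873413086)
((0.5915549993515015, 0.13559339940547943), (0.19661107659339905, 0.20402060449123383), 81.4660873413086)
[[ 0.907  0.421 -0.   ]
 [ 0.421 -0.907  0.001]
 [ 0.    -0.001 -1.   ]]
[ 0.29060759 -0.44485064  0.37295195] [[ 0.421 -0.865 -0.274]
 [-0.907 -0.402 -0.126]
 [-0.001  0.301 -0.953]]
```

>>> move_arm(targets=[1, 0, 0, 3.5, 0, 0, 0, 1, 0, 0, 3.5, 0, 0, 0, 1, 0, 0, 3.5, 0, 0, 0, 1, 1.5, 3.5, 0, 0, 0, -1.9, 1, 1.5, 3.5, 0, 0, 0, -1.9, 1, 1.5, 3.5, 0, 0, 0, -1.9, 1, 1.5, 3.5, 0, 0, 0, -1.9, 1, 1.5, 3.5, 0, 0, 0, -1.9, 1, 1.5, 3.5, 0, 0, 0, -1.9, 1, 1.5, 3.5, 0, 0, 0, -1.9, 1, 1.5, 3.5, 0, 0, 0, -1.9, 1, 1.5, 3.5, 0, 0, 0, -1.9])

```text
time_s: 1.15
position: [0.3563, -0.1593, 0.3016]
tool_rot: [3.134, 0.211, 0.0]
ft_force: [0.9, 0.1, -0.0]
grip_width: 1.001
grasp_force: 0.0
```

>>> move_arm(targets=[1, 1.5, 3.5, 0, 0, 0, -1.9, 1, 1.5, 3.5, 0, 0, 0, -1.9, 1, 1.5, 3.5, 0, 0, 0, -1.9, 1, 1.5, 3.5, 0, 0, 0, -1.9, 1, 1.5, 3.5, 0, 0, 0, -1.9, 1, 1.5, 3.5, 0, 0, 0, -1.9, 1, 1.5, 3.5, 0, 0, 0, -1.9, 1, 1.5, 3.5, 0, 0, 0, -1.9, 1, 1.5, 3.5, 0, 0, 0, -1.9, 1, 0, 0, 0, 0, 0, 0, 1, 0, 0, 0, 0, 0, 0])

```text
time_s: 2.07
position: [0.4911, 0.1554, 0.3006]
tool_rot: [3.131, -0.249, -0.003]
ft_force: [-0.5, -0.1, -0.2]
grip_width: 1.001
grasp_force: 0.0
```

```bash
python3 - <<'E'
from h import *
s=get_state();print(s["time_s"],s["position"],s["tool_rot"],s["ft_force"],s["joint_positions"])
print(R.from_rotvec(s["tool_rot"]).as_matrix().round(3))
c=capture("wrist");np.savez("w1.npz",**c);cv2.imwrite("pics/w1.png",c["frame"][...,::-1]);print(c["position"])
P,_=cloud(c);f=c["frame"].astype(int)
for lo,hi in((.16,.23),):
    m=((f.max(-1)<60)&(P[...,2]>lo)&(P[...,2]<hi)).astype(np.uint8)
    k,l,st,ce=cv2.connectedComponentsWithStats(m)
    for i in range(1,k):
        if st[i,4]>40:
            q=P[l==i];t=q[q[:,2]>q[:,2].max()-.006];print(st[i],ce[i].round(),q.mean(0).round(4),"top",len(t),cv2.minEnclosingCircle(t[:,:2].astype(np.float32)),t[:,2].mean())
m=(abs(P[...,2]-.14)<.005)&(f.min(-1)>110);q=P[m];print(len(q),cv2.minEnclosingCircle(q[:,:2].astype(np.float32)))
E
```

```text
2.0667 [0.49110167 0.15541919 0.3005922 ] [ 3.13108039e+00 -2.48785288e-01 -2.91021423e-03] [-0.52414669 -0.14780774 -0.23339876] [ 1.57759802e-01  2.65487164e-01  1.34777602e+00 -1.89649918e-04
  1.53028164e+00  1.88714421e+00]
[[ 0.987 -0.158 -0.002]
 [-0.158 -0.987 -0.   ]
 [-0.002  0.001 -1.   ]]
[0.56712122 0.14203702 0.47737875]
[250 160  29  38 531] [264. 179.] [0.4964 0.1482 0.2099] top 354 ((0.4943768382072449, 0.14872117340564728), 0.013120492920279503) 0.21640003489060425
17181 ((0.5917584300041199, 0.13181234896183014), 0.08182685822248459)
```

The wrist camera puts the knob at (0.494, 0.149), with its top at 0.216 m and a 13 mm radius, which agrees with the text. I'll lower onto it and grip.

>>> move_arm(targets=[1, 0.3, -0.6, -3, 0, 0, 0, 1, 0, 0, -3, 0, 0, 0, 1, 0, 0, -3, 0, 0, 0, 1, 0, 0, -2, 0, 0, 0, 1, 0, 0, -1.2, 0, 0, 0, 0, 0, 0, 0, 0, 0, 0, -1, 0, 0, 0, 0, 0, 0, -1, 0, 0, 0, 0, 0, 0, -1, 0, 0, 0, 0, 0, 0, -1, 0, 0, 0, 0, 0, 0, -1, 0, 0, 0, 0, 0, 0])

```text
time_s: 3.03
position: [0.4958, 0.148, 0.1824]
tool_rot: [-3.13, 0.254, -0.009]
ft_force: [-0.5, -2.1, 10.9]
grip_width: 0.145
grasp_force: 4.8
```

```bash
python3 - <<'E'
from h import *
s=get_state();print(s["ft_force"],s["grip_width"],s["grasp_force"],s["position"],s["tool_rot"])
a=capture("scene")["frame"][110:270,220:400];b=capture("side")["frame"][120:280,160:340]
s=get_state();print(s["ft_force"],s["grip_width"],s["grasp_force"])
cv2.imwrite("pics/g1.png",np.hstack([cv2.resize(x,(400,356),interpolation=2) for x in(a,b)])[...,::-1])
E
```

```text
[-0.5407522  -2.08127383 10.9196998 ] 0.14547192601109632 4.8150463610568295 [0.49583783 0.14797759 0.18239895] [-3.13030723  0.25406976 -0.0086199 ]
[ 0.223745   -1.65217241  8.88257233] 0.002211928789010814 4.799162645665547
```

View pics/g1.png

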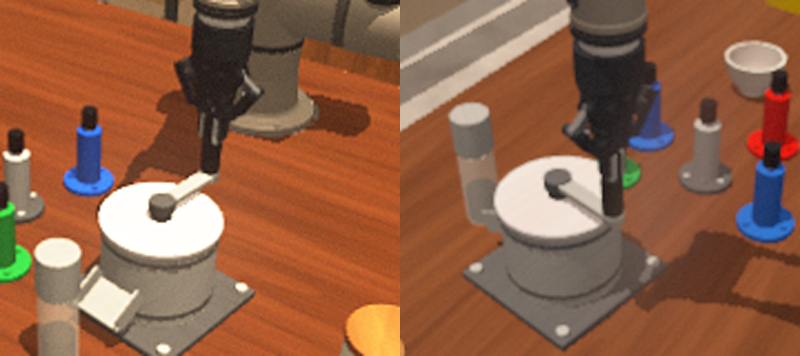

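```bash
python3 - <<'E'
from h import *
c=capture("wrist");np.savez("w2.npz",**c);cv2.imwrite("pics/w2.png",c["frame"][...,::-1])
s=get_state();print(s["ft_force"],s["grip_width"],s["grasp_force"],s["position"],s["tool_rot"])
E
```

```text
[-0.47167245 -0.93843365 10.64920348] -0.000932784844388452 4.893158475751989 [0.49578452 0.14791194 0.18213436] [-3.13054395  0.25402615 -0.00845507]
```

View pics/w2.png

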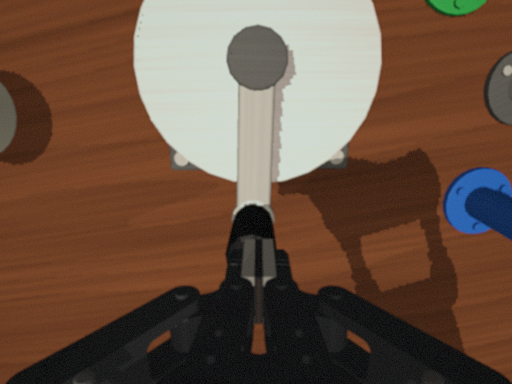

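```bash
python3 - <<'E'
from h import *
c=dict(np.load("w2.npz"));P,_=cloud(c)
print(c["position"])
for u,v in((252,212),(252,220),(252,228),(252,235),(252,245),(240,240),(268,240),(260,260),(250,270),(275,275),(240,290),(280,290),(258,190),(258,60)): print(u,v,P[v,u].round(4),c["frame"][v,u])
s=get_state()
def proj(p):
    q=rot(c).T@(np.array(p)-c["position"]);return cv2.projectPoints(q[None],np.zeros(3),np.zeros(3),c["intrinsics"],np.array([float(c["k1"]),0,0,0]))[0].ravel()
p=s["position"];print(proj(p),proj(p+[0,0,.019]),proj(p+[0,0,.06]))
E
```

```text
[0.57046413 0.13410811 0.35947705]
252 212 [0.5071 0.1484 0.1851] [11 13 20]
252 220 [0.5072 0.1481 0.1982] [18 13 17]
252 228 [0.5071 0.1479 0.2091] [2 0 1]
252 235 [0.5066 0.1479 0.2166] [54 53 50]
252 245 [0.5061 0.1477 0.2268] [83 81 72]
240 240 [0.5052 0.1541 0.2173] [47 43 41]
268 240 [0.5049 0.1403 0.2214] [73 71 63]
260 260 [0.5056 0.1441 0.241 ] [15 11 12]
250 270 [0.506  0.1481 0.2487] [71 72 64]
275 275 [0.5045 0.1385 0.2525] [69 64 59]
240 290 [0.5077 0.151  0.2642] [18 16 18]
280 290 [0.505  0.1372 0.2635] [28 26 26]
258 190 [0.5138 0.1438 0.1642] [188 181 166]
258 60 [0.5906 0.1311 0.1681] [106 103  93]
[256.0126549  227.35103653] [255.74567386 240.97443657] [254.9312283  282.65048057]
```

```bash
python3 - <<'E'
from h import *
a=dict(np.load("w2.npz"))["frame"][180:300,190:330]
b=capture("side")["frame"][150:230,215:295];c=capture("scene")["frame"][120:200,275:355]
g=lambda x:(255*(x/255.)**.45).astype(np.uint8)
t=np.hstack([cv2.resize(g(x),(w,300),interpolation=cv2.INTER_NEAREST) for x,w in((a,350),(b,225*4//3-75),(c,225))])
cv2.imwrite("pics/g2.png",t[...,::-1]);print(t.shape)
E
```

```text
(300, 800, 3)
```

View pics/g2.png

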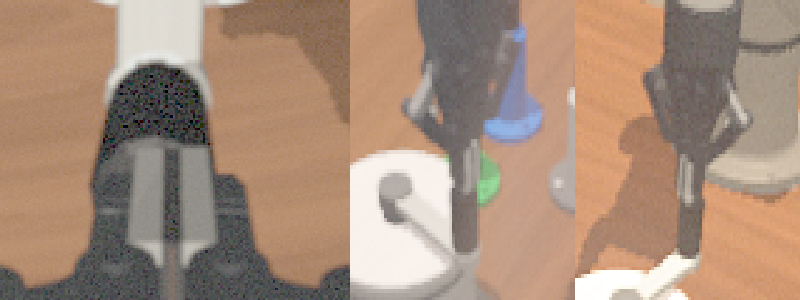

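```bash
python3 - <<'E'
from h import *
c=dict(np.load("w2.npz"));P,_=cloud(c);print(c["intrinsics"][0,0])
for v in range(208,276,6):
    m=(P[v,:,2]>.17)&(abs(P[v,:,1]-.147)<.05);q=P[v][m];u=np.nonzero(m)[0]
    print(v,u.min(),u.max(),"y",q[:,1].min().round(4),q[:,1].max().round(4),"x",np.median(q[:,0]).round(4),q[:,0].max().round(4),"z",np.median(q[:,2]).round(4))
E
```

```text
315.72841661289993
208 242 395 y 0.1341 0.1551 x 0.5063 0.5705 z 0.1752
214 69 467 y 0.1341 0.1594 x 0.5059 0.5705 z 0.1853
220 234 272 y 0.1378 0.1604 x 0.5055 0.5073 z 0.1942
226 124 459 y 0.1341 0.1618 x 0.5061 0.5705 z 0.2039
232 230 457 y 0.1341 0.163 x 0.5058 0.5705 z 0.211
238 151 379 y 0.1341 0.1623 x 0.5047 0.5705 z 0.2159
244 206 276 y 0.1341 0.1617 x 0.5053 0.5705 z 0.2259
250 226 284 y 0.1334 0.1628 x 0.5045 0.5069 z 0.231
256 226 288 y 0.1321 0.1628 x 0.5046 0.5071 z 0.237
262 227 289 y 0.1321 0.1629 x 0.5045 0.5071 z 0.242
268 227 467 y 0.1321 0.1585 x 0.5047 0.5705 z 0.247
274 106 292 y 0.1318 0.1591 x 0.5045 0.5705 z 0.2511
```

>>> move_arm(targets=[-1, 0, 0, 2, 0, 0, 0, -1, 0, 0, 2, 0, 0, 0, -1, 0, 0, 2, 0, 0, 0, -1, 0, 0, 0, 0, 0, 0, -1, 0, 0, 0, 0, 0, 0])

```text
time_s: 3.7
position: [0.4948, 0.1479, 0.2409]
tool_rot: [-3.131, 0.254, -0.005]
ft_force: [-0.1, -0.5, 0.7]
grip_width: -0.002
grasp_force: 0.0
```

```bash
python3 - <<'E'
from h import *
s=get_state();print(s["position"],s["ft_force"],s["grip_width"],s["grasp_force"])
fr=[]
for n,(x,y) in (("side",(215,110)),("scene",(275,90))):
    c=capture(n);P,_=cloud(c);f=c["frame"].astype(int)
    m=(np.hypot(P[...,0]-.495,P[...,1]-.149)<.035)&(P[...,2]>.15)&(P[...,2]<.33)&(f.max(-1)<110);z=np.sort(P[m][:,2])
    print(n,np.histogram(z,np.arange(.15,.34,.01)))
    fr.append(cv2.resize((255*(c["frame"][y:y+120,x:x+120]/255.)**.5).astype(np.uint8),(360,360)))
c=capture("wrist");fr=fr[:1]+[cv2.resize((255*(c["frame"][160:320,180:340]/255.)**.5).astype(np.uint8),(360,360))]
cv2.imwrite("pics/g3.png",np.hstack(fr)[...,::-1])
E
```

```text
[0.49478497 0.14794704 0.24088048] [-0.08930307 -0.51134395  0.6882815 ] -0.0022041269565061953 0.0
side (array([ 2,  3, 31, 27, 29, 28, 59,  0,  0,  0,  0,  0, 11, 35, 37, 38, 33,
       85,  0]), array([0.15, 0.16, 0.17, 0.18, 0.19, 0.2 , 0.21, 0.22, 0.23, 0.24, 0.25,
       0.26, 0.27, 0.28, 0.29, 0.3 , 0.31, 0.32, 0.33, 0.34]))
scene (array([ 0,  4, 20, 23, 28, 26, 47,  3,  0,  0,  0,  0,  2, 19, 29, 23, 27,
       73,  0]), array([0.15, 0.16, 0.17, 0.18, 0.19, 0.2 , 0.21, 0.22, 0.23, 0.24, 0.25,
       0.26, 0.27, 0.28, 0.29, 0.3 , 0.31, 0.32, 0.33, 0.34]))
```

View pics/g3.png

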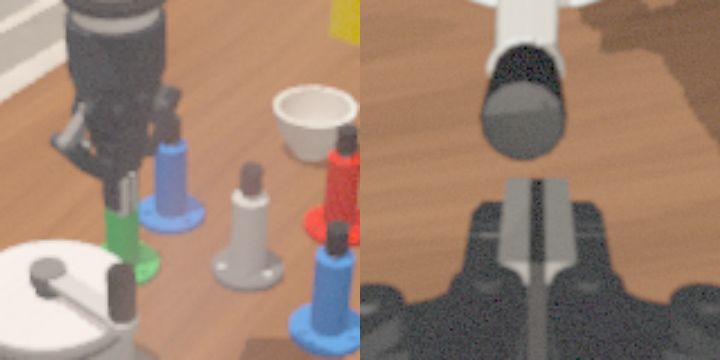

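The shut fingertips stand 35 mm above the reported TCP: the side and scene depths both put them at about 0.276 m, while the TCP reads 0.241 m. The fingers had closed on top of the knob, so I'll allow for that offset and grip again lower.

>>> move_arm(targets=[1, 0, 0.2, 0, 0, 0, 0, 1, 0, 0, 0, 0, 0, 0, 1, 0, 0, 0, 0, 0, 0, 1, 0, 0, 0, 0, 0, 0, 1, 0, 0, 0, 0, 0, 0, 1, 0, 0, 0, 0, 0, 0, 1, 0, 0, -2.5, 0, 0, 0, 1, 0, 0, -2.5, 0, 0, 0, 1, 0, 0, -2.5, 0, 0, 0, 1, 0, 0, -2.2, 0, 0, 0, 1, 0, 0, 0, 0, 0, 0, 1, 0, 0, 0, 0, 0, 0])

```text
time_s: 4.85
position: [0.4937, 0.1497, 0.1423]
tool_rot: [3.131, -0.254, -0.003]
ft_force: [-0.2, 0.4, 0.8]
grip_width: 0.995
grasp_force: 0.0
```

>>> move_arm(targets=[-1, 0, 0, 0, 0, 0, 0, -1, 0, 0, 0, 0, 0, 0, -1, 0, 0, 0, 0, 0, 0, -1, 0, 0, 0, 0, 0, 0, -1, 0, 0, 0, 0, 0, 0, -1, 0, 0, 0, 0, 0, 0, -1, 0, 0, 0, 0, 0, 0, -1, 0, 0, 0, 0, 0, 0])

```text
time_s: 5.52
position: [0.4946, 0.15, 0.1435]
tool_rot: [-3.131, 0.254, -0.002]
ft_force: [-1.9, -0.8, 6.3]
grip_width: 0.294
grasp_force: 58.5
```

```bash
python3 - <<'E'
import numpy as np
A=np.array([.5932,.1333])
a=170.4-np.array([0,4,8]+list(np.arange(11.5,65,3.5)))
p=A+.1*np.c_[np.cos(np.radians(a)),np.sin(np.radians(a))]
for i in range(1,len(a)): print(round(170.4-a[i],1),"pos",p[i].round(4),"d cm",((p[i]-p[i-1])*100).round(2),"tang(cw)",np.sin(np.radians(a[i])).round(2),-np.cos(np.radians(a[i])).round(2))
E
```

```text
4.0 pos [0.496  0.1568] d cm [0.14 0.68] tang(cw) 0.24 0.97
8.0 pos [0.4979 0.1635] d cm [0.19 0.67] tang(cw) 0.3 0.95
11.5 pos [0.4999 0.1693] d cm [0.2  0.58] tang(cw) 0.36 0.93
15.0 pos [0.5023 0.1749] d cm [0.24 0.56] tang(cw) 0.42 0.91
18.5 pos [0.505  0.1804] d cm [0.27 0.55] tang(cw) 0.47 0.88
22.0 pos [0.508  0.1857] d cm [0.3  0.53] tang(cw) 0.52 0.85
25.5 pos [0.5114 0.1908] d cm [0.34 0.51] tang(cw) 0.58 0.82
29.0 pos [0.515  0.1957] d cm [0.37 0.49] tang(cw) 0.62 0.78
32.5 pos [0.519  0.2003] d cm [0.4  0.47] tang(cw) 0.67 0.74
36.0 pos [0.5232 0.2047] d cm [0.42 0.44] tang(cw) 0.71 0.7
39.5 pos [0.5277 0.2089] d cm [0.45 0.41] tang(cw) 0.76 0.65
43.0 pos [0.5325 0.2127] d cm [0.47 0.39] tang(cw) 0.79 0.61
46.5 pos [0.5374 0.2163] d cm [0.5  0.36] tang(cw) 0.83 0.56
50.0 pos [0.5426 0.2196] d cm [0.52 0.33] tang(cw) 0.86 0.51
53.5 pos [0.548  0.2225] d cm [0.54 0.29] tang(cw) 0.89 0.45
57.0 pos [0.5535 0.2251] d cm [0.55 0.26] tang(cw) 0.92 0.4
60.5 pos [0.5592 0.2273] d cm [0.57 0.23] tang(cw) 0.94 0.34
64.0 pos [0.565  0.2292] d cm [0.58 0.19] tang(cw) 0.96 0.28
```

>>> move_arm(targets=[-1, 0.06, 0.35, 0, 0, 0, 0, -1, 0.08, 0.35, 0, 0, 0, 0, -1, 0.1, 0.33, 0, 0, 0, 0, -1, 0.1, 0.33, 0, 0, 0, 0, -1, 0, 0, 0, 0, 0, 0, -1, 0, 0, 0, 0, 0, 0])

```text
time_s: 6.02
position: [0.4981, 0.164, 0.1435]
tool_rot: [-3.131, 0.254, -0.003]
ft_force: [-1.2, 1.7, 6.3]
grip_width: 0.295
grasp_force: 58.7
```

>>> move_arm(targets=[-1, 0.1, 0.29, 0, 0, 0, 0, -1, 0.1, 0.29, 0, 0, 0, 0, -1, 0, 0, 0, 0, 0, 0, -1, 0, 0, 0, 0, 0, 0])

```text
time_s: 6.35
position: [0.5001, 0.1697, 0.1435]
tool_rot: [-3.13, 0.254, -0.003]
ft_force: [0.1, 1.3, 5.7]
grip_width: 0.292
grasp_force: 58.7
```

>>> move_arm(targets=[-1, 0.12, 0.28, 0, 0, 0, 0, -1, 0.12, 0.28, 0, 0, 0, 0, -1, 0, 0, 0, 0, 0, 0, -1, 0, 0, 0, 0, 0, 0])

```text
time_s: 6.68
position: [0.5026, 0.1753, 0.1435]
tool_rot: [-3.13, 0.254, -0.003]
ft_force: [-0.2, 1.6, 4.7]
grip_width: 0.297
grasp_force: 58.7
```

>>> move_arm(targets=[-1, 0.13, 0.28, 0, 0, 0, 0, -1, 0.14, 0.27, 0, 0, 0, 0, -1, 0, 0, 0, 0, 0, 0, -1, 0, 0, 0, 0, 0, 0])

```text
time_s: 7.02
position: [0.5054, 0.1808, 0.1435]
tool_rot: [-3.13, 0.254, -0.003]
ft_force: [0.2, 1.0, 4.7]
grip_width: 0.292
grasp_force: 58.8
```

>>> move_arm(targets=[-1, 0.15, 0.27, 0, 0, 0, 0, -1, 0.15, 0.26, 0, 0, 0, 0, -1, 0, 0, 0, 0, 0, 0, -1, 0, 0, 0, 0, 0, 0])

```text
time_s: 7.35
position: [0.5084, 0.1861, 0.1435]
tool_rot: [-3.13, 0.254, -0.003]
ft_force: [-0.0, 0.6, 4.7]
grip_width: 0.303
grasp_force: 58.8
```

>>> move_arm(targets=[-1, 0.17, 0.26, 0, 0, 0, 0, -1, 0.17, 0.25, 0, 0, 0, 0, -1, 0, 0, 0, 0, 0, 0, -1, 0, 0, 0, 0, 0, 0])

```text
time_s: 7.68
position: [0.5106, 0.1895, 0.1435]
tool_rot: [3.129, -0.254, -0.001]
ft_force: [-4.6, -6.5, 9.1]
grip_width: 0.299
grasp_force: 59.2
```

```bash
python3 - <<'E'
from h import *
for i in range(3):
    s=get_state();print(s["time_s"],s["position"].round(5),s["ft_force"].round(2));capture("wrist")
P=np.array([[.4946,.15],[.4981,.164],[.5001,.1697],[.5026,.1753],[.5054,.1808],[.5084,.1861],[.5106,.1895]])
from scipy.optimize import least_squares
A=least_squares(lambda a:np.hypot(*(P-a).T)-.1,[.593,.133]).x
d=P-A;print(A,np.hypot(*d.T).round(4),np.degrees(np.arctan2(d[:,1],d[:,0])).round(2))
E
```

```text
7.6833 [0.51064 0.18953 0.14347] [-4.63 -6.48  9.07]
7.7333 [0.5106  0.18948 0.14345] [-4.   -5.46  7.93]
7.7833 [0.5106  0.18945 0.14345] [-4.06 -5.92  8.28]
[0.5931629  0.13300048] [0.1    0.1    0.1    0.1    0.0999 0.1    0.1   ] [170.21 161.94 158.48 154.96 151.43 147.94 145.62]
```

```bash
python3 - <<'E'
import numpy as np
A=np.array([.59316,.1330]);P=lambda a:A+.1*np.c_[np.cos(np.radians(a)),np.sin(np.radians(a))]
a=np.linspace(144.5,183,11)
p=P(a)
print((np.diff(p,axis=0)*100).round(2).tolist(), p[0],p[-1])
a=np.arange(183,224,3.5);p=P(a)
for i in range(1,len(a)):print(a[i],p[i].round(4),((p[i]-p[i-1])*100).round(2))
E
```

```text
[[-0.37, -0.56], [-0.33, -0.58], [-0.29, -0.6], [-0.25, -0.62], [-0.21, -0.64], [-0.17, -0.65], [-0.12, -0.66], [-0.08, -0.67], [-0.03, -0.67], [0.01, -0.67]] [0.51174845 0.1910703 ] [0.49329705 0.1277664 ]
186.5 [0.4938 0.1217] [ 0.05 -0.61]
190.0 [0.4947 0.1156] [ 0.09 -0.6 ]
193.5 [0.4959 0.1097] [ 0.12 -0.6 ]
197.0 [0.4975 0.1038] [ 0.16 -0.59]
200.5 [0.4995 0.098 ] [ 0.2  -0.58]
204.0 [0.5018 0.0923] [ 0.23 -0.57]
207.5 [0.5045 0.0868] [ 0.27 -0.55]
211.0 [0.5074 0.0815] [ 0.3  -0.53]
214.5 [0.5107 0.0764] [ 0.33 -0.51]
218.0 [0.5144 0.0714] [ 0.36 -0.49]
221.5 [0.5183 0.0667] [ 0.39 -0.47]
```

>>> move_arm(targets=[-1, -0.37, -0.56, 0, 0, 0, 0, -1, -0.33, -0.58, 0, 0, 0, 0, -1, -0.29, -0.6, 0, 0, 0, 0, -1, -0.25, -0.62, 0, 0, 0, 0, -1, -0.21, -0.64, 0, 0, 0, 0, -1, -0.17, -0.65, 0, 0, 0, 0, -1, -0.12, -0.66, 0, 0, 0, 0, -1, -0.08, -0.67, 0, 0, 0, 0, -1, -0.03, -0.67, 0, 0, 0, 0, -1, 0.01, -0.67, 0, 0, 0, 0, -1, 0, 0, 0, 0, 0, 0, -1, 0, 0, 0, 0, 0, 0])

```text
time_s: 8.83
position: [0.4933, 0.127, 0.1435]
tool_rot: [3.131, -0.255, 0.003]
ft_force: [-1.1, -1.2, 5.5]
grip_width: 0.297
grasp_force: 59.0
```

>>> move_arm(targets=[-1, 0.02, -0.3, 0, 0, 0, 0, -1, 0.03, -0.3, 0, 0, 0, 0, -1, 0, 0, 0, 0, 0, 0, -1, 0, 0, 0, 0, 0, 0])

```text
time_s: 9.17
position: [0.4938, 0.1212, 0.1435]
tool_rot: [3.131, -0.255, 0.003]
ft_force: [-0.9, -1.0, 5.9]
grip_width: 0.297
grasp_force: 59.0
```

>>> move_arm(targets=[-1, 0.04, -0.3, 0, 0, 0, 0, -1, 0.05, -0.3, 0, 0, 0, 0, -1, 0, 0, 0, 0, 0, 0, -1, 0, 0, 0, 0, 0, 0])

```text
time_s: 9.5
position: [0.4947, 0.1152, 0.1435]
tool_rot: [3.131, -0.255, 0.003]
ft_force: [-0.7, -1.2, 5.7]
grip_width: 0.298
grasp_force: 59.0
```

>>> move_arm(targets=[-1, 0.06, -0.3, 0, 0, 0, 0, -1, 0.06, -0.3, 0, 0, 0, 0, -1, 0, 0, 0, 0, 0, 0, -1, 0, 0, 0, 0, 0, 0])

```text
time_s: 9.83
position: [0.496, 0.1092, 0.1435]
tool_rot: [3.131, -0.255, 0.003]
ft_force: [-0.8, -1.3, 5.8]
grip_width: 0.292
grasp_force: 59.0
```

>>> move_arm(targets=[-1, 0.08, -0.3, 0, 0, 0, 0, -1, 0.08, -0.29, 0, 0, 0, 0, -1, 0, 0, 0, 0, 0, 0, -1, 0, 0, 0, 0, 0, 0])

```text
time_s: 10.17
position: [0.4976, 0.1033, 0.1435]
tool_rot: [3.131, -0.255, 0.003]
ft_force: [1.0, -1.4, 7.1]
grip_width: 0.3
grasp_force: 59.0
```

>>> move_arm(targets=[-1, 0.1, -0.29, 0, 0, 0, 0, -1, 0.1, -0.29, 0, 0, 0, 0, -1, 0, 0, 0, 0, 0, 0, -1, 0, 0, 0, 0, 0, 0])

```text
time_s: 10.5
position: [0.4996, 0.0975, 0.1435]
tool_rot: [3.131, -0.255, 0.003]
ft_force: [0.0, -0.9, 6.7]
grip_width: 0.299
grasp_force: 59.0
```

>>> move_arm(targets=[-1, 0.11, -0.29, 0, 0, 0, 0, -1, 0.12, -0.28, 0, 0, 0, 0, -1, 0, 0, 0, 0, 0, 0, -1, 0, 0, 0, 0, 0, 0])

```text
time_s: 10.83
position: [0.502, 0.0918, 0.1435]
tool_rot: [3.131, -0.255, 0.003]
ft_force: [0.5, -0.1, 5.4]
grip_width: 0.298
grasp_force: 59.0
```

>>> move_arm(targets=[-1, 0.13, -0.28, 0, 0, 0, 0, -1, 0.14, -0.27, 0, 0, 0, 0, -1, 0, 0, 0, 0, 0, 0, -1, 0, 0, 0, 0, 0, 0])

```text
time_s: 11.17
position: [0.5046, 0.0862, 0.1435]
tool_rot: [3.131, -0.255, 0.003]
ft_force: [-0.6, -0.0, 6.5]
grip_width: 0.295
grasp_force: 59.0
```

>>> move_arm(targets=[-1, 0.15, -0.27, 0, 0, 0, 0, -1, 0.15, -0.26, 0, 0, 0, 0, -1, 0, 0, 0, 0, 0, 0, -1, 0, 0, 0, 0, 0, 0])

```text
time_s: 11.5
position: [0.5077, 0.081, 0.1435]
tool_rot: [3.131, -0.255, 0.003]
ft_force: [-1.2, -1.7, 5.1]
grip_width: 0.296
grasp_force: 59.0
```

>>> move_arm(targets=[-1, 0.16, -0.26, 0, 0, 0, 0, -1, 0.17, -0.25, 0, 0, 0, 0, -1, 0, 0, 0, 0, 0, 0, -1, 0, 0, 0, 0, 0, 0])

```text
time_s: 11.83
position: [0.511, 0.0758, 0.1435]
tool_rot: [3.131, -0.255, 0.003]
ft_force: [0.7, -0.7, 5.4]
grip_width: 0.295
grasp_force: 59.0
```

```bash
python3 - <<'E'
from h import *
A=np.array([.59316,.1330])
for i in range(4):
    s=get_state();d=s["position"][:2]-A;a=np.arctan2(d[1],d[0]);t=np.array([-np.sin(a),np.cos(a)])
    print(s["time_s"],s["position"].round(4),np.degrees(a)%360,np.hypot(*d),"ccw force",s["ft_force"][:2]@t,s["ft_force"].round(1))
    if i<3: capture("wrist")
E
```

```text
11.8333 [0.511  0.0758 0.1435] 214.8219725811594 0.10010435103855046 ccw force 0.9915329753311963 [ 0.7 -0.7  5.4]
11.8833 [0.511  0.0759 0.1435] 214.81372118226258 0.10009776421921743 ccw force 0.2216337741119124 [-1.  -0.9  6.7]
11.9333 [0.511  0.0758 0.1435] 214.814449284764 0.1001019079144422 ccw force 1.1280280559430749 [ 0.8 -0.8  5.4]
11.9833 [0.511  0.0758 0.1435] 214.81574548981422 0.10010816027779872 ccw force 0.4587367005968455 [-0.9 -1.2  5.6]
```

>>> move_arm(targets=[-1, 0.18, -0.25, 0, 0, 0, 0, -1, 0.18, -0.24, 0, 0, 0, 0, -1, 0, 0, 0, 0, 0, 0, -1, 0, 0, 0, 0, 0, 0])

```text
time_s: 12.32
position: [0.5143, 0.0713, 0.1435]
tool_rot: [-3.131, 0.255, -0.002]
ft_force: [-2.0, 0.2, 5.6]
grip_width: 0.295
grasp_force: 59.1
```

```bash
cat > f.py <<'E'
from h import *
A=np.array([.59316,.1330])
for i in range(4):
    s=get_state();d=s["position"][:2]-A;a=np.arctan2(d[1],d[0]);t=np.array([-np.sin(a),np.cos(a)])
    print(s["time_s"],s["position"].round(4),np.degrees(a)%360,np.hypot(*d),"ccw force",s["ft_force"][:2]@t,s["ft_force"].round(1))
    if i<3: capture("wrist")
E
python3 f.py
```

```text
12.3167 [0.5143 0.0713 0.1435] 218.01805159360322 0.10010256806139914 ccw force -1.3914125183406236 [-2.   0.2  5.6]
12.3667 [0.5143 0.0714 0.1435] 217.9987315118108 0.10012743964727162 ccw force -1.429069866269271 [-0.7  1.3  6.5]
12.4167 [0.5143 0.0714 0.1435] 217.99049085130292 0.10010637152040541 ccw force -0.7665095196649403 [-1.1  0.1  6.5]
12.4667 [0.5143 0.0714 0.1435] 217.99313441274174 0.1001123273520696 ccw force -1.6274231631269642 [-1.5  0.9  6.8]
```

>>> move_arm(targets=[-1, 0.12, -0.14, 0, 0, 0, 0, -1, 0.12, -0.14, 0, 0, 0, 0, -1, 0, 0, 0, 0, 0, 0, -1, 0, 0, 0, 0, 0, 0])

```text
time_s: 12.8
position: [0.5156, 0.0696, 0.1434]
tool_rot: [-3.13, 0.254, 0.001]
ft_force: [-4.8, 3.9, 8.8]
grip_width: 0.294
grasp_force: 59.3
```

```bash
python3 f.py
```

```text
12.8 [0.5156 0.0696 0.1434] 219.29129649608234 0.10015166380567364 ccw force -6.026664434374888 [-4.8  3.9  8.8]
12.85 [0.5157 0.0696 0.1435] 219.30094384889478 0.10013810514474829 ccw force -5.755396187090584 [-3.5  4.6  8.6]
12.9 [0.5156 0.0696 0.1435] 219.2862727029085 0.10014486436685778 ccw force -6.191378656754002 [-4.6  4.2  8.7]
12.95 [0.5156 0.0696 0.1435] 219.2796153640745 0.10016477654952156 ccw force -5.677588255034372 [-3.6  4.4  8.4]
```

Free swing: resistance starts at about 147.5° clockwise and 217.6° anticlockwise, so about 70°. I'll back off, release and go to the gauge.

>>> move_arm(targets=[-1, -0.24, 0.28, 0, 0, 0, 0, -1, -0.2, 0.3, 0, 0, 0, 0, -1, 0, 0, 0, 0, 0, 0, 1, 0, 0, 0, 0, 0, 0, 1, 0, 0, 0, 0, 0, 0, 1, 0, 0, 0, 0, 0, 0, 1, 0, 0, 0, 0, 0, 0, 1, 0, 0, 0, 0, 0, 0, 1, 0, 0, 3.5, 0, 0, 0, 1, 0, 0, 3.5, 0, 0, 0, 1, 0, 0, 3.5, 0, 0, 0, 1, 0, 0, 1.5, 0, 0, 0])

```text
time_s: 13.95
position: [0.5133, 0.0743, 0.2673]
tool_rot: [-3.131, 0.254, -0.01]
ft_force: [-0.4, -0.8, -0.6]
grip_width: 0.999
grasp_force: 0.0
```

>>> move_arm(targets=[1, 0.4, -3.2, 0, 0, 0, 0, 1, 0.4, -3.2, 0, 0, 0, 0, 1, 0.4, -3.2, 0, 0, 0, 0, 1, 0.4, -3.2, 0, 0, 0, 0, 1, 0.4, -3.2, 0, 0, 0, 0, 1, 0.4, -3.2, 0, 0, 0, 0, 1, 0.2, -3.6, 0, 0, 0, 0, 1, 0, 0, 0, 0, 0, 0, 1, 0, 0, 0, 0, 0, 0])

```text
time_s: 14.7
position: [0.5375, -0.1553, 0.2619]
tool_rot: [-3.13, 0.26, 0.002]
ft_force: [-0.5, 0.0, -0.1]
grip_width: 1.0
grasp_force: 0.0
```

```bash
python3 - <<'E'
from h import *
s=get_state();print(s["position"],s["tool_rot"])
c=capture("wrist");P,_=cloud(c);f=c["frame"].astype(int);cv2.imwrite("pics/w3.png",c["frame"][...,::-1])
for n,c in(("wrist",c),("scene",capture("scene")),("side",capture("side"))):
    P,_=cloud(c);f=c["frame"].astype(int)
    m=(f.max(-1)<90)&(P[...,2]>.105)&(P[...,2]<.16)&(np.hypot(P[...,0]-.538,P[...,1]+.154)<.04)
    q=P[m];v,u=np.nonzero(m)
    if len(q): print(n,len(q),u.mean(),v.mean(),q.mean(0).round(4),q[:,2].max(),cv2.minEnclosingCircle(q[:,:2][q[:,2]>q[:,2].max()-.006].astype(np.float32)))
E
```

```text
[ 0.53750237 -0.15534451  0.26194616] [-3.13048216e+00  2.59609866e-01  1.67758495e-03]
wrist 473 259.0803382663848 173.83509513742072 [ 0.5406 -0.158   0.1402] 0.14480628579891247 ((0.5394624471664429, -0.1575120985507965), 0.012155058793723583)
scene 74 226.77027027027026 172.83783783783784 [ 0.5431 -0.1499  0.1318] 0.14666106306878124 ((0.540280282497406, -0.15336503088474274), 0.012069867923855782)
side 65 298.2769230769231 169.64615384615385 [ 0.5343 -0.1479  0.1299] 0.1436762953404329 ((0.5364741683006287, -0.15233564376831055), 0.011757968924939632)
```

View pics/w3.png

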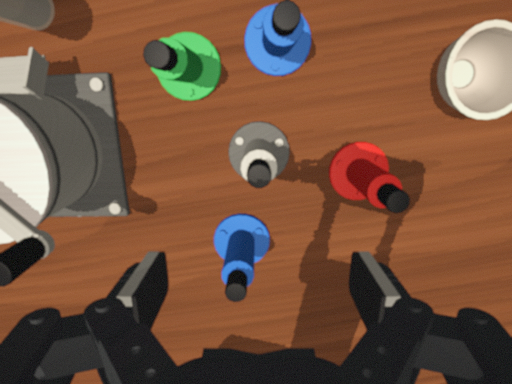

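>>> move_arm(targets=[1, 0.15, -0.1, -3.5, 0, 0, 0, 1, 0, 0, -3.5, 0, 0, 0, 1, 0, 0, -3.5, 0, 0, 0, 1, 0, 0, -3.5, 0, 0, 0, 1, 0, 0, -2.5, 0, 0, 0, 1, 0, 0, -2, 0, 0, 0, 1, 0, 0, 0, 0, 0, 0, 1, 0, 0, 0, 0, 0, 0])

```text
time_s: 15.52
position: [0.5391, -0.1533, 0.0775]
tool_rot: [-3.131, 0.252, 0.002]
ft_force: [1.1, -1.0, 1.2]
grip_width: 0.999
grasp_force: 0.0
```

>>> move_arm(targets=[-1, 0, 0, 0, 0, 0, 0, -1, 0, 0, 0, 0, 0, 0, -1, 0, 0, 0, 0, 0, 0, -1, 0, 0, 0, 0, 0, 0, -1, 0, 0, 0, 0, 0, 0, -1, 0, 0, 0, 0, 0, 0, -1, 0, 0, 0, 0, 0, 0, -1, 0, 0, 0, 0, 0, 0])

```text
time_s: 16.18
position: [0.5395, -0.1559, 0.0783]
tool_rot: [3.129, -0.255, 0.002]
ft_force: [-1.7, -5.3, 3.2]
grip_width: 0.27
grasp_force: 58.8
```

>>> move_arm(targets=[-1, 0, -0.2, 1, 0, 0, 0, -1, 0, 0, 1, 0, 0, 0, -1, 0, 0, 1, 0, 0, 0, -1, 0, 0, 1, 0, 0, 0, -1, 0, 0, 1, 0, 0, 0, -1, 0, 0, 1, 0, 0, 0, -1, 0, 0, 0.6, 0, 0, 0, -1, 0, 0, 0.3, 0, 0, 0, -1, 0, 0, 0, 0, 0, 0, -1, 0, 0, 0, 0, 0, 0, -1, 0, 0, 0, 0, 0, 0, -1, 0, 0, 0, 0, 0, 0])

```text
time_s: 17.18
position: [0.5394, -0.1559, 0.1481]
tool_rot: [-3.131, 0.254, -0.002]
ft_force: [0.6, 5.5, 2.5]
grip_width: 0.27
grasp_force: 59.8
```

```bash
python3 - <<'E'
from h import *
s=get_state();print(s["position"],s["ft_force"],s["grip_width"],s["time_s"])
fr=[]
for n,(x,y) in(("scene",(190,110)),("side",(260,110))):
    c=capture(n);fr.append(cv2.resize((255*(c["frame"][y:y+110,x:x+75]/255.)**.6).astype(np.uint8),(400,587),interpolation=2))
cv2.imwrite("pics/r1.png",np.hstack(fr)[...,::-1])
E
```

```text
[ 0.5394346  -0.15592913  0.1480873 ] [0.6320932  5.53736052 2.5417015 ] 0.26987965002296915 17.1833
```

View pics/r1.png

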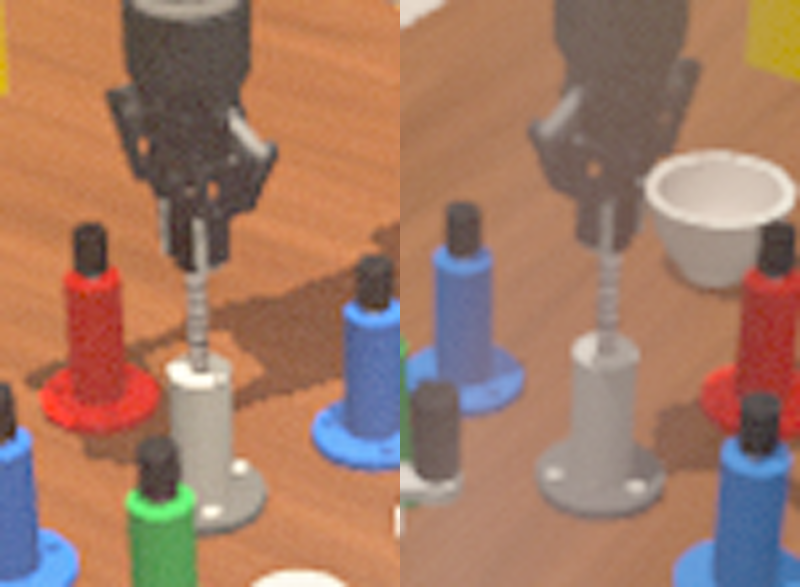

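The rod is drawn up about 70 mm, with rings showing above the tube. I'll release and rise clear.

>>> move_arm(targets=[-1, 0, 0.1, 0, 0, 0, 0, -1, 0, 0, 0, 0, 0, 0, 1, 0, 0, 0, 0, 0, 0, 1, 0, 0, 0, 0, 0, 0, 1, 0, 0, 0, 0, 0, 0, 1, 0, 0, 0, 0, 0, 0, 1, 0, 0, 0, 0, 0, 0, 1, 0, 0, 0, 0, 0, 0, 1, 0, 0, 3, 0, 0, 0, 1, 0, 0, 3.5, 0, 0, 0, 1, 0, 0, 3.5, 0, 0, 0, 1, 0, 0, 2, 0, 0, 0])

```text
time_s: 18.28
position: [0.5402, -0.1561, 0.2707]
tool_rot: [3.129, -0.254, 0.007]
ft_force: [1.3, -0.0, 0.5]
grip_width: 1.002
grasp_force: 0.0
```

>>> move_arm(targets=[1, -1, -3.5, 0, 0, 0, 0, 1, -1, -3.5, 0, 0, 0, 0, 1, -1, -3.5, 0, 0, 0, 0, 1, 0, 0, 0, 0, 0, 0, 1, 0, 0, 0, 0, 0, 0, 1, 0, 0, 0, 0, 0, 0])

```text
time_s: 18.78
position: [0.5092, -0.2604, 0.2664]
tool_rot: [-3.131, 0.255, 0.0]
ft_force: [0.4, -0.5, -0.2]
grip_width: 0.999
grasp_force: 0.0
```

```bash
python3 - <<'E'
import m
from m import *
s=get_state();print(s["position"],s["ft_force"],s["time_s"])
pix={};fr=[]
for n,(x,y) in(("scene",(190,110)),("side",(260,100))):
    c=capture(n);m.C[n]=c;P,_=cloud(c);f=c["frame"].astype(int)
    k=(f.max(-1)<90)&(P[...,2]>.165)&(P[...,2]<.23)&(np.hypot(P[...,0]-.539,P[...,1]+.155)<.03)
    v,u=np.nonzero(k);pix[n]=(u.mean(),v.mean());z=P[k][:,2];print(n,len(u),pix[n],z.min(),z.max())
    fr.append(cv2.resize((255*(c["frame"][y:y+110,x:x+75]/255.)**.6).astype(np.uint8),(400,587),interpolation=2))
print("head",tri(pix))
cv2.imwrite("pics/r2.png",np.hstack(fr)[...,::-1])
E
```

```text
[ 0.50922489 -0.26037758  0.26644617] [ 0.35524513 -0.45673965 -0.18345195] 18.7833
scene 73 (np.float64(226.0), np.float64(155.0)) 0.18136696301846555 0.21630560789083242
side 73 (np.float64(299.0), np.float64(151.0)) 0.18090332506302287 0.2108832889430753
head [ 0.53811993 -0.15437712  0.19576741]
```

View pics/r2.png

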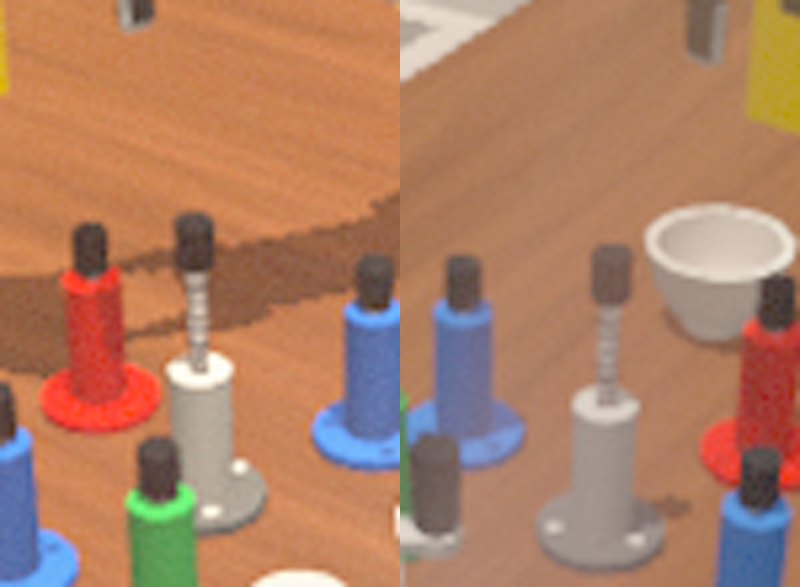

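The head is at 0.1958 m against 0.1260 m before, a 69.8 mm rise. The rod stands alone, the gripper is clear, and the nearby things look undisturbed.

```bash
python3 -c "
from h import *
print(sign_off())"
```

```text
the job is handed in; nothing more can be done
None
```

I measured about 70° of free swing on the crank, drew the gauge rod up about 70 mm to match, let go and handed the job in; the hand-in gave no verdict.

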